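# Bring the shaft's flat round to the driver guide and hold the collar on it

### The job

Pinch the upright shaft of the small collar fixture with one fingertip on its ground flat and turn it until that flat faces the brass driver guide. Then pick up the loose shaft collar, lower it over the shaft with its set screw over the flat, and hold it there so that the screw points at the guide and is level with it. Finish while still holding the collar at that height (let go, it would slip down the shaft); leave the jar, loupe and pliers where they are.

Things in the scene. Friction and masses are not known exactly. Their poses are not given: they have to be found in the camera images.
- stand: collar fixture, fixed to the worktop: dark steel base plate 90 x 160 x 12 mm, round aluminium bearing housing to 38 mm height, and an aluminium guide post. Origin: on the shaft's axis, at worktop height; z up. Its +y axis points from the shaft to the guide post, whose near face is 85 mm from the shaft's axis; the post is 30 mm wide and 96 mm high.
- guide (a point): mouth of the brass driver guide (an 18 mm wide bush on the post that faces the shaft): 80 mm from the shaft's axis along the stand's +y, 80 mm above the worktop
- shaft (a joint): angle in rad of the upright steel shaft of the fixture, counter-clockwise seen from above; 0 when its flat faces the guide squarely. It turns with light friction (about 0.04 N m) and stays where it is left; range -3 to 3. Starts between 0.4 and 1.5. From 60 to 104 mm above the worktop the shaft is D-shaped: 20 mm diameter with one flat, chamfered over the last 4 mm. Below 60 mm it is fully round, on a 36 mm flange at 39 to 43 mm.
- flat (a point): centre of the ground flat on the shaft, 79 mm above the worktop and 6 mm from the shaft's axis; its +y axis is the direction in which the flat faces. The flat is 15 mm wide and runs from 60 to 98 mm above the worktop; the shaft measures 16 mm across the flat and 20 mm elsewhere.
- collar: loose dark steel shaft collar standing flat on the worktop, about 0.1 to 0.2 kg: ring of 46 mm outer diameter, 23 mm bore, 24 mm high, with one steel set screw along its +y axis. The screw's 6 mm tip stands into the bore to 7.8 mm from the ring's axis, so that it passes only over the flat of the shaft; released on the shaft, the collar slides down until the tip sits on the lower end of the flat. Origin: centre of the underside, z up.
- screw (a point): outer end of the set screw's 11 mm round head: 31 mm from the collar's axis along its +y, at half height (12 mm above the underside)
- screw_jar_b: bystander: small screw jar with a lid, 42 mm wide, 30 mm high; origin at the centre of its underside
- loupe: bystander: black eye loupe, 35 mm wide, 32 mm high; origin at the centre of its underside
- pliers_a: bystander: small pliers lying flat, 53 x 150 x 10 mm, long axis y; origin at the centre of the underside
Not all that is in view belongs to the job. Several things look just like the collar: the one meant starts nearest to the robot's base.

How it is judged:
By the outcome, as a careful person would: the job done as asked, in the order asked, and still so for the second after the job is handed in, while the arm keeps its last pose, push and grip.
It also fails if it takes over 51 s, if anything falls off the work surface, if the arm or the gripper's body presses on something with over 40 N, if the wrist force passes 120 N, or if a joint passes its speed limit or range.

### The arm

A 6-joint arm with a two-finger parallel gripper is mounted at the origin on a cart in front of the work surface, level with it; the furniture and walls round the work are solid. World frame = base frame: x ahead of the robot, y to its left, z up, the work surface at z = 0. Lengths are in mm, angles in rad, forces in N, time in s.
With the tool pointing down it reaches from about 350 to 775 mm from the base axis. Payload 7.3 kg.
Tool frame: the origin (TCP) lies at the very end of the fingers, on their centre line; the grasp point (between the pads) lies 19 mm behind it; z points along the fingers, y is the line along which they close (so a half turn about z gives the same grasp; the last joint's range is limited). The gripper opens to 92 mm and grips with 3 to 60 N. Pads are 19 mm wide; open, the fingers measure 130 mm over their backs; the gripper's body (75 mm by 190 mm) begins 47 mm behind the grasp point.
Start: joints at [-1.439, 0.342, 1.524, -0, 1.275, -0.146], TCP at [143.998, -504.885, 226.741] pointing down, gripper open.
Joint ranges: [-2.53, 2.53], [-0.77, 2.02], [0.04, 2.7], [-1, 4.14], [0.28, 2.66], [-3.11, 3.11]. Speed limits (rad/s): [2.57, 2.57, 3.14, 3.14, 3.14, 3.14].

### API

Orientations are given as [roll, pitch, yaw] about the fixed x, y, z axes, in that order (R = Rz(yaw) Ry(pitch) Rx(roll)).
In Python, from plant import bot gives the robot as it stands.
- The arm moves only by the tool jog_arm, never from a script. Its argument "targets" is a list of rows, each an object with "xyz": the shift along the tool's x, y, z as a fraction of full scale, a list of three; "spin": the turn about the tool's z as a fraction of full scale. In form: [{"xyz": [x, y, z], "spin": spin}, ...]. A call has exactly 10 rows; each row shifts and turns the commanded pose from where the row before left it, along the tool's axes as they then stand; what a row does not reach is not made up. Full scale, the value 1, is 80 mm for a shift and 0.1 rad for a turn. A row lasts 1/8 s, in which the tool goes at most 62.5 mm and 10.7 degrees, less where a joint would pass 70% of its speed; a pose out of reach is approached as far as the arm can. A call with a number of a shift or a turn outside -1 to 1 is refused whole. A call with a gripper value outside its range is refused whole. "gripper" is the opening in per cent of the stroke, from 0 (shut) to 100 (fully open), set as the call begins (left out, the last holds). The fingers move at their own pace and stop on an object; the grip force is fixed at half the most. Time passes only in rows, so rows that do not move let the fingers close, or fill a call up. It gives the time, the measured TCP pose, the force, the opening and the grip force at its end, in the units of the state.
- bot.get_obs(): the state, without advancing time (a new reading comes with each control period).
- bot.capture(name): name is "scene" or "top"; returns the picture (480x640x3 uint8, blue, green, red); there is no depth.
- bot.get_calibration(name): a dict with "vfov" (degrees; the focal length in pixels is half the picture's height over the tangent of half this angle, whatever the lens; pixels are square), "cx", "cy" (the principal point, pixels), "eye" and "rotation" of the camera in the world. Camera axes: x right, y down, z forward; pixel columns grow to the right and rows downward; lengths in mm; the calibration is good to about 2 mm. A picture is of the moment at which its call begins. get_calibration takes no time and is no camera call.
- bot.close_job(): hands the job in; it is judged then, once.
The state is a dict: "time": time; "joint_positions": joint angles; "dq": joint speeds; "tau": joint torques, N m; "tool_pos": TCP position; "tcp_rot": TCP orientation; "contact_force": force on the tool from outside, world axes, zero at the start; "moment": the same for the moment, N m; "grip_width": finger opening in mm; "finger_force": force on a finger pad.
Only numpy, scipy, OpenCV 4.12 (cv2) and the standard library are available. Lean on these libraries where they do the work, as an engineer would, in place of code of your own. Each camera call takes 0.05 s, during which the arm holds its last target. There are 200 camera calls.

## Working session

There is one attempt and no reset: what is moved stays moved. The work goes in short steps, Python scripts to look and compute and a tool call to move; the robot and the scene stay as the last step left them, time stands still between calls to the robot, and variables do not carry over. Pictures are saved under pics/ and viewed, at most 10 in all, crops included, and the job is handed in when it is done.

Besides the shell and the picture viewer there is one more tool, called after "Emit:" in YAML: its name, and indented under it one key for each argument. jog_arm: Moves the arm, as the interface text tells. Shift numbers are shares of 80 mm and turn numbers shares of 0.1 rad, none past 1 either way. Its arguments: {"type":"object","properties":{"targets":{"type":"array","items":{"type":"object","properties":{"xyz":{"type":"array","items":{"type":"number"}},"spin":{"type":"number"}}}},"gripper":{"type":"number"}},"required":["targets"]}

```bash
mkdir -p pics; ls; python3 - <<'E'
from plant import bot
import cv2
for n in("scene","top"):
    cv2.imwrite(f"pics/{n}0.png",bot.capture(n)); print(n,bot.get_calibration(n))
print(bot.get_obs())
E
```

```text
pics
scene {'vfov': 45.84291405691996, 'cx': 336.93007607193954, 'cy': 238.76349023830227, 'eye': array([-54.01048727, 618.5418437 , 932.0218464 ]), 'rotation': array([-2.4408235 ,  0.00706801, -2.32709565])}
top {'vfov': 55.15959865336519, 'cx': 311.87008069232337, 'cy': 241.14575176550014, 'eye': array([ 344.43237561,  145.65698709, 1045.38550606]), 'rotation': array([-3.00812068, -0.00801116, -1.54280001])}
{'time': 0.1, 'joint_positions': array([-1.43897168e+00,  3.42637099e-01,  1.52490585e+00, -1.89215303e-05,
        1.27537129e+00, -1.45992506e-01]), 'dq': array([ 0.00134925, -0.00117022, -0.00163897,  0.00035909,  0.00196172,
        0.00032797]), 'tau': array([ 1.91283238e-03, -4.32003129e+01, -2.44695336e+01,  7.19360914e-02,
        5.25762385e-02, -4.95240772e-05]), 'tool_pos': array([ 143.95836747, -504.51534993,  226.12818473]), 'tcp_rot': array([-3.14028250e+00, -1.74354421e-04,  2.77822560e-01]), 'contact_force': array([-0.72238266, -0.69594128, -0.71168877]), 'moment': array([-0.02848552,  0.03307892, -0.01035807]), 'finger_force': 0.0, 'grip_width': 91.73326580865535}
```

View pics/top0.png

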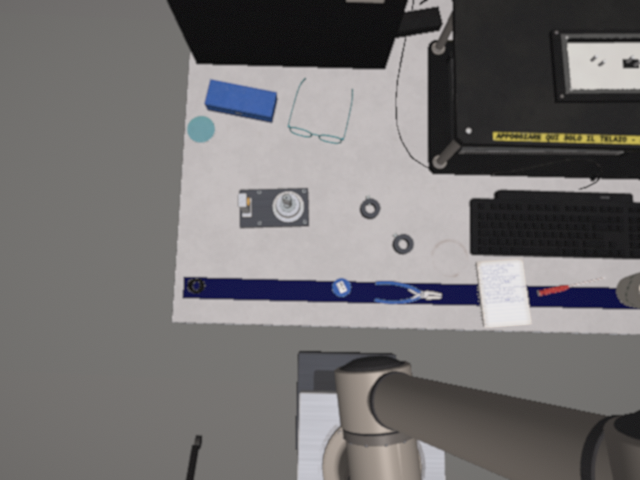

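View pics/scene0.png

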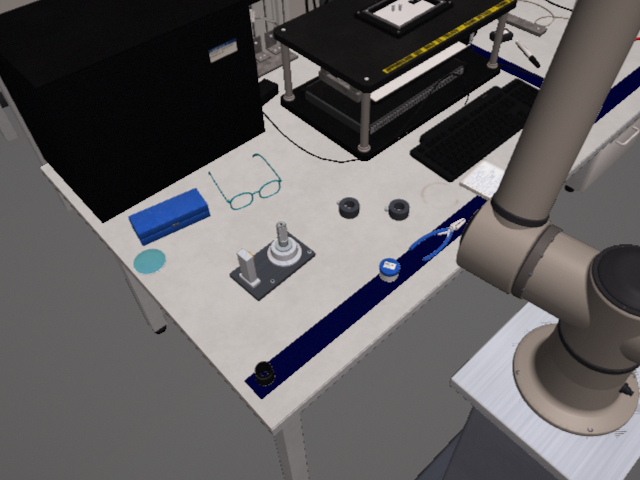

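Top view: the collar look-alikes are a ring at (370,208), a ring at (402,243), and the loupe at (197,285), which is on the wrong side. The stand's shaft is near (289,205). In the scene view the rings are at (348,207) and (399,209).

```bash
cat > h.py <<'E'
import numpy as np, cv2
from scipy.spatial.transform import Rotation as R
from plant import bot
def cam(n):
    c=bot.get_calibration(n); f=240/np.tan(np.radians(c['vfov']/2))
    return c,f,R.from_euler('xyz',c['rotation']).as_matrix()
def unproj(n,uv,z):
    c,f,M=cam(n); d=M@np.array([(uv[0]-c['cx'])/f,(uv[1]-c['cy'])/f,1])
    return c['eye']+d*(z-c['eye'][2])/d[2]
def proj(n,p):
    c,f,M=cam(n); q=M.T@(np.array(p,float)-c['eye']); return np.array([c['cx']+f*q[0]/q[2],c['cy']+f*q[1]/q[2]])
def crop(n,x,y,w,h,s,name,im=None):
    im=bot.capture(n) if im is None else im
    cv2.imwrite(f'pics/{name}.png',cv2.resize(im[y:y+h,x:x+w],None,fx=s,fy=s,interpolation=cv2.INTER_CUBIC))
E
python3 - <<'E'
from h import *
for n,ps in(("top",[(370,208),(402,243),(289,205),(241,205),(197,285),(341,288)]),("scene",[(348,207),(399,209),(281,230),(390,270)])):
    for p in ps: print(n,p,unproj(n,p,24).round(0))
im=cv2.imread('pics/top0.png'); crop('top',230,180,200,90,4,'topc',im)
im=cv2.imread('pics/scene0.png'); crop('scene',220,180,200,120,4,'scenec',im)
E
```

```text
top (370, 208) [561.  12.  24.]
top (402, 243) [483. -61.  24.]
top (289, 205) [563. 195.  24.]
top (241, 205) [560. 304.  24.]
top (197, 285) [377. 392.  24.]
top (341, 288) [379.  74.  24.]
scene (348, 207) [557.  17.  24.]
scene (399, 209) [476. -59.  24.]
scene (281, 230) [607. 167.  24.]
scene (390, 270) [375.  77.  24.]
```

View pics/topc.png

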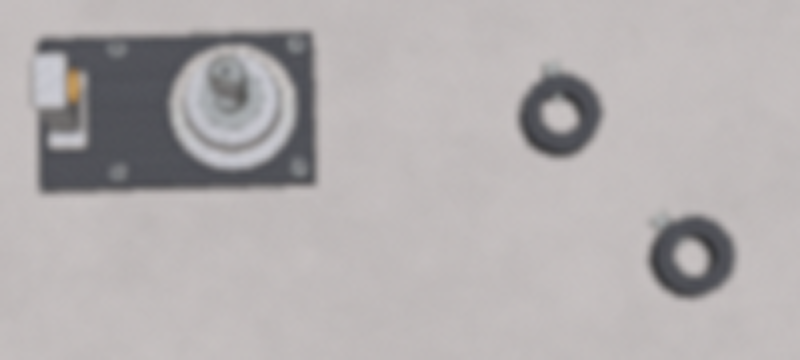

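View pics/scenec.png

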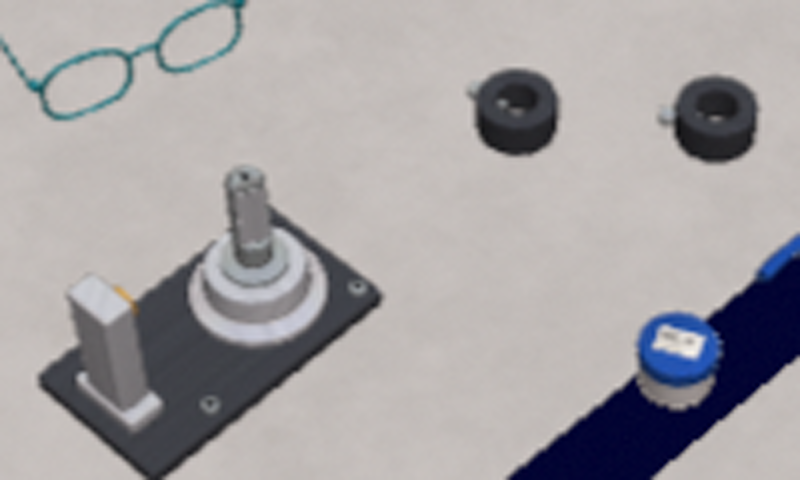

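The chosen collar is top (402,243), about 487 mm from the base; the other ring is about 561 mm away. Next, an enlarged montage for the angles.

```bash
python3 - <<'E'
from h import *
t=cv2.imread('pics/top0.png'); s=cv2.imread('pics/scene0.png')
def z(im,x,y,w=40,h=30): return cv2.resize(im[y:y+h,x:x+w],(400,300),interpolation=cv2.INTER_CUBIC)
m=np.vstack([np.hstack([z(t,270,185),z(s,262,216)]),np.hstack([z(t,382,228),z(s,380,194)])])
cv2.imwrite('pics/mont.png',m)
E
```

```text
(no output)
```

View pics/mont.png

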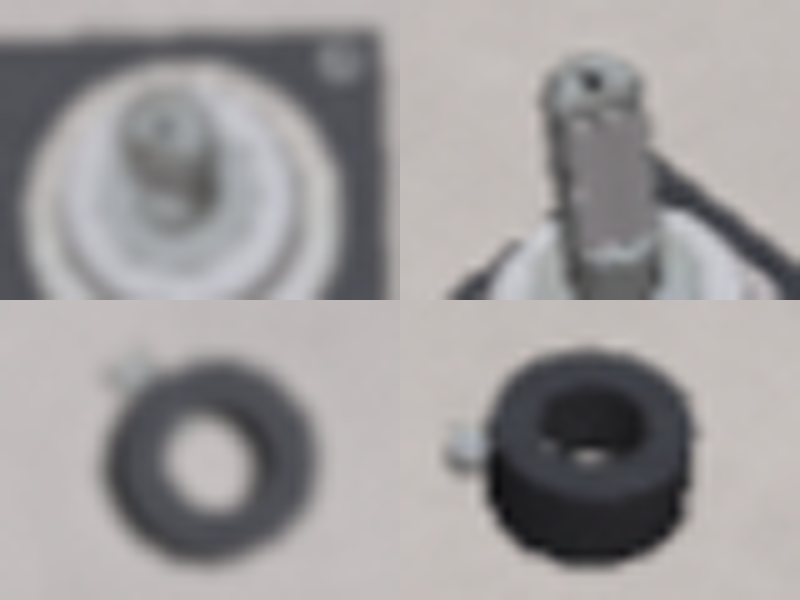

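```bash
python3 - <<'E'
from h import *
from scipy.optimize import least_squares
t=cv2.imread('pics/top0.png'); s=cv2.imread('pics/scene0.png')
# collar: hull centroid of dark blob
a=np.linspace(0,2*np.pi,60)
def cyl(c,r,z0,z1): return np.array([[c[0]+r*np.cos(x),c[1]+r*np.sin(x),z] for z in(z0,z1) for x in a])
def cen(h): m=cv2.moments(h); return np.array([m['m10']/m['m00'],m['m01']/m['m00']]),m['m00']
meas={}
for n,im,(x,y,w,h) in(('top',t,(385,228,36,30)),('scene',s,(384,194,30,30))):
    g=cv2.resize(cv2.cvtColor(im[y:y+h,x:x+w],cv2.COLOR_BGR2GRAY),None,fx=8,fy=8,interpolation=cv2.INTER_CUBIC)
    cs,_=cv2.findContours((g<120).astype('u1'),cv2.RETR_EXTERNAL,cv2.CHAIN_APPROX_NONE)
    k=max(cs,key=cv2.contourArea); c,A=cen(cv2.convexHull(k)); meas[n]=(c+.5)/8-.5+[x,y]; print(n,meas[n],A/64)
def f(c,n): return cen(cv2.convexHull(np.array([proj(n,p) for p in cyl(c,23,0,24)],np.float32)))
for ns in(['top'],['scene'],['top','scene']):
    r=least_squares(lambda c:np.concatenate([f(c,n)[0]-meas[n] for n in ns]),[483,-61],diff_step=1e-3)
    print(ns,r.x,r.fun.round(2),[f(r.x,n)[1] for n in ns])
C=r.x
for n,p in(('top',(395,235.2)),('scene',(386.3,208.7))):
    w=unproj(n,p,12)[:2]; d=w-C; print('screw',n,w,np.hypot(*d),'yaw',np.arctan2(-d[0],d[1]))
print('plate top',[unproj('top',p,12)[:2].round(1) for p in((239.75,189.25),(308.25,188.25),(309,226),(240,227.75))])
print('plate scene',[unproj('scene',p,12)[:2].round(1) for p in((315,254.25),(230,275))])
print('shaft top',unproj('top',(286.5,197.5),104)[:2],unproj('scene',(281.5,224.5),104)[:2])
# housing base circle in top (montage)
print('housing?',unproj('top',(270+18.3,185+20.5),14)[:2])
print('jar,loupe,pliers',unproj('top',(341,288),30),unproj('top',(197,285),32),unproj('top',(395,291),10))
E
```

```text
top [402.43282813 243.79354245] 319.3984375
scene [398.35218508 209.46062219] 377.6640625
['top'] [483.14502086 -64.19700111] [ 0. -0.] [370.3654753298033]Traceback (most recent call last):
  File "<stdin>", line 15, in <module>
    return func(*args, **kwargs)
    result = trf(vector_fun.fun, vector_fun.jac, x0, f0, J0, lb, ub, ftol, xtol,
                 gtol, max_nfev, x_scale, loss_function, tr_solver,
                 tr_options.copy(), verbose, callback=callback_wrapped)
    return trf_no_bounds(
        fun, jac, x0, f0, J0, ftol, xtol, gtol, max_nfev, x_scale,
        loss_function, tr_solver, tr_options, verbose, callback=callback)
    J = jac(x)
    self._update_jac()
    ~~~~~~~~~~~~~~~~^^
    self.J = self.jac_wrapped(xp_copy(self.x), f0=self.f)
             ~~~~~~~~~~~~~~~~^^^^^^^^^^^^^^^^^^^^^^^^^^^^
    J, dct = approx_derivative(
             ~~~~~~~~~~~~~~~~~^
        self.fun,
        ^^^^^^^^^
    ...<2 lines>...
        **self.finite_diff_options,
        ^^^^^^^^^^^^^^^^^^^^^^^^^^^
    )
    ^
    J, _nfev = _dense_difference(fun_wrapped, x0, f0, h,
            
[... 283 characters left out ...]
             ^^^^^^^
    f = np.atleast_1d(self.fun(x, *self.args, **self.kwargs))
                      ~~~~~~~~^^^^^^^^^^^^^^^^^^^^^^^^^^^^^^
    return np.atleast_1d(self.fun(x))
                         ~~~~~~~~^^^
    return self.f(x, *self.args, **self.kwargs)
           ~~~~~~^^^^^^^^^^^^^^^^^^^^^^^^^^^^^^
  File "<stdin>", line 15, in <lambda>
  File "<stdin>", line 13, in f
  File "h.py", line 11, in proj
    c,f,M=cam(n); q=M.T@(np.array(p,float)-c['eye']); return np.array([c['cx']+f*q[0]/q[2],c['cy']+f*q[1]/q[2]])
          ~~~^^^
  File "h.py", line 5, in cam
    c=bot.get_calibration(n); f=240/np.tan(np.radians(c['vfov']/2))
ValueError: time passes only in moves, steps and waits
```

```bash
python3 - <<'E'
s=open('h.py').read().replace("def cam(n):","import functools\n@functools.cache\ndef cam(n):")
open('h.py','w').write(s)
E
python3 - <<'E'
from h import *
from scipy.optimize import least_squares
t=cv2.imread('pics/top0.png'); s=cv2.imread('pics/scene0.png')
a=np.linspace(0,2*np.pi,60)
def cyl(c,r,z0,z1): return np.array([[c[0]+r*np.cos(x),c[1]+r*np.sin(x),z] for z in(z0,z1) for x in a])
def cen(h): m=cv2.moments(h); return np.array([m['m10']/m['m00'],m['m01']/m['m00']]),m['m00']
meas={}
for n,im,(x,y,w,h) in(('top',t,(385,228,36,30)),('scene',s,(384,194,30,30))):
    g=cv2.resize(cv2.cvtColor(im[y:y+h,x:x+w],cv2.COLOR_BGR2GRAY),None,fx=8,fy=8,interpolation=cv2.INTER_CUBIC)
    cs,_=cv2.findContours((g<130).astype('u1'),cv2.RETR_EXTERNAL,cv2.CHAIN_APPROX_NONE)
    k=max(cs,key=cv2.contourArea); c,A=cen(cv2.convexHull(k)); meas[n]=(c+.5)/8-.5+[x,y]; print(n,meas[n],A/64,np.percentile(g,[5,50,95]))
def f(c,n): return cen(cv2.convexHull(np.array([proj(n,p) for p in cyl(c,23,0,24)],np.float32)))
for ns in(['top'],['scene'],['top','scene']):
    r=least_squares(lambda c:np.concatenate([f(c,n)[0]-meas[n] for n in ns]),[483,-61],diff_step=1e-3)
    print(ns,r.x,r.fun.round(2),[f(r.x,n)[1] for n in ns])
C=r.x
for n,p in(('top',(395,235.2)),('scene',(386.3,208.7))):
    w=unproj(n,p,12)[:2]; d=w-C; print('screw',n,w,np.hypot(*d),'yaw',np.arctan2(-d[0],d[1]))
print('plate top',[unproj('top',p,12)[:2].round(1) for p in((239.75,189.25),(308.25,188.25),(309,226),(240,227.75))])
print('plate scene',[unproj('scene',p,12)[:2].round(1) for p in((315,254.25),(230,275))])
print('shaft top',unproj('top',(286.5,197.5),104)[:2],unproj('scene',(281.5,224.5),104)[:2])
print('housing?',unproj('top',(270+18.3,185+20.5),14)[:2])
print('jar,loupe,pliers',unproj('top',(341,288),30),unproj('top',(197,285),32),unproj('top',(395,291),10))
E
```

```text
top [402.45506709 243.78094603] 333.3203125 [ 76. 187. 192.]
scene [397.94543756 209.4430699 ] 399.3984375 [ 33. 177. 193.]
['top'] [483.17533756 -64.2475143 ] [-0. -0.] [370.37299929349683]
['scene'] [483.54891784 -65.43348072] [-0. -0.] [402.87756225070916]
['top', 'scene'] [483.26265581 -64.71762596] [ 0.21 -0.03 -0.12  0.23] [370.4494874777738, 403.17977204406634]
screw top [502.5208366  -47.53284689] 25.810737280860184 yaw -0.8422313314895506
screw scene [502.84493732 -48.4307118 ] 25.470165325341856 yaw -0.8770127793101352
plate top [array([599. , 310.5]), array([606.1, 153. ]), array([518. , 148.8]), array([509.4, 305.6])]
plate scene [array([515.9, 152.4]), array([594.4, 312.1])]
shaft top [561.59116679 197.31702727] [559.32102306 196.6978563 ]
housing? [563.78131287 197.48046671]
jar,loupe,pliers [378.80957101  74.34577855  30.        ] [376.36414449 390.43175425  32.        ] [376.21140993 -48.39913088  10.        ]
```

```bash
python3 - <<'E'
from h import *
for n in('scene','top'):
    im=cv2.imread(f'pics/{n}0.png').astype(np.float32).mean(2)
    C=np.array([560.5,197.]); e=cam(n)[0]['eye'][:2]; d=(e-C)/np.hypot(*(e-C)); r=np.array([-d[1],d[0]])
    print(n,'view yaw from world +y',np.arctan2(-d[0],d[1]))
    for z0,z1 in((64,74),(74,84),(84,95),(48,56)):
        us=np.arange(-14,14.1,1); P=[]
        for z in np.linspace(z0,z1,12):
            uv=np.array([proj(n,[*(C+r*u+d*6),z]) for u in us],np.float32)
            P.append(cv2.remap(im,uv[None,:,0],uv[None,:,1],cv2.INTER_CUBIC)[0])
        print(z0,np.mean(P,0).round().astype(int))
E
```

```text
scene view yaw from world +y 0.9695419285670346
64 [195 186 168 138 111  92  92 101 114 123 125 126 127 127 126 124 122 122
 124 126 128 129 127 134 144 155 160 160 155]
74 [186 185 169 145 114  90  88 107 124 129 130 126 124 124 123 122 121 122
 122 123 124 124 116 103  87  75  71  78  89]
84 [191 187 175 147 116  91  87  97 112 122 125 126 125 124 123 123 122 122
 122 123 124 123 120 123 130 143 158 172 182]
48 [167 169 163 148 121  96  82  81  85  90  95  99 102 101 101 101 101 101
  99  98  91  85 103 132 157 168 174 171 168]
top view yaw from world +y 1.8040942030070712
64 [170 167 162 155 149 145 144 145 146 146 144 141 135 127 119 109 101  93
  89  92  98 113 130 147 159 166 172 172 175]
74 [171 171 166 159 151 144 138 135 132 129 125 121 118 114 110 104  99  94
  89  90  97 109 127 143 158 166 172 174 177]
84 [171 169 165 157 148 137 129 121 116 113 111 111 112 112 112 110 106 102
  97  96 101 110 126 141 156 164 170 173 175]
48 [169 167 164 160 155 148 143 140 139 139 139 139 137 133 126 120 114 111
 113 120 130 142 151 161 165 169 171 172 174]
```

Everything agrees: collar at (483,-65) with screw yaw about -0.86, stand yaw about 0.05, shaft at about (560.5,197), and flat yaw about 1.13 in world. Next I plan the approach to above the shaft.

```bash
cat >> h.py <<'E'
def plan(xyz,yaw,n):
    o=bot.get_obs(); p=o['tool_pos'].copy(); M0=R.from_euler('xyz',o['tcp_rot']); y0=o['tcp_rot'][2]
    dy=(yaw-y0+np.pi)%(2*np.pi)-np.pi; sp=round(-dy/.1/n,2); step=(np.array(xyz)-p)/n; M=M0
    print('from',p.round(1),o['tcp_rot'].round(3))
    print(','.join('{"xyz":[%.2f,%.2f,%.2f],"spin":%.2f}'%(*((M0*R.from_euler('z',sp*.1*k)).inv().apply(step)/80),sp) for k in range(n)))
E
python3 - <<'E'
from h import *
plan([560.5,197,226],1.135,20)
E
```

```text
from [ 144.  -504.5  226.1] [-3.14  -0.     0.278]
{"xyz":[0.37,-0.35,0.00],"spin":-0.43},{"xyz":[0.39,-0.33,0.00],"spin":-0.43},{"xyz":[0.40,-0.32,0.00],"spin":-0.43},{"xyz":[0.41,-0.30,0.00],"spin":-0.43},{"xyz":[0.43,-0.28,0.00],"spin":-0.43},{"xyz":[0.44,-0.26,0.00],"spin":-0.43},{"xyz":[0.45,-0.24,0.00],"spin":-0.43},{"xyz":[0.46,-0.22,0.00],"spin":-0.43},{"xyz":[0.47,-0.20,0.00],"spin":-0.43},{"xyz":[0.48,-0.18,0.00],"spin":-0.43},{"xyz":[0.48,-0.16,0.00],"spin":-0.43},{"xyz":[0.49,-0.14,0.00],"spin":-0.43},{"xyz":[0.50,-0.12,0.00],"spin":-0.43},{"xyz":[0.50,-0.10,0.00],"spin":-0.43},{"xyz":[0.50,-0.08,0.00],"spin":-0.43},{"xyz":[0.51,-0.06,0.00],"spin":-0.43},{"xyz":[0.51,-0.04,0.00],"spin":-0.43},{"xyz":[0.51,-0.01,0.00],"spin":-0.43},{"xyz":[0.51,0.01,0.00],"spin":-0.43},{"xyz":[0.51,0.03,0.00],"spin":-0.43}
```

Emit:
jog_arm:
  targets:
    - {"xyz":[0.37,-0.35,0.0],"spin":-0.43}
    - {"xyz":[0.39,-0.33,0.0],"spin":-0.43}
    - {"xyz":[0.4,-0.32,0.0],"spin":-0.43}
    - {"xyz":[0.41,-0.3,0.0],"spin":-0.43}
    - {"xyz":[0.43,-0.28,0.0],"spin":-0.43}
    - {"xyz":[0.44,-0.26,0.0],"spin":-0.43}
    - {"xyz":[0.45,-0.24,0.0],"spin":-0.43}
    - {"xyz":[0.46,-0.22,0.0],"spin":-0.43}
    - {"xyz":[0.47,-0.2,0.0],"spin":-0.43}
    - {"xyz":[0.48,-0.18,0.0],"spin":-0.43}

```text
time: 1.35
tool_pos: [355.2, -153.5, 226.6]
tcp_rot: [-3.142, 0.0, 0.709]
contact_force: [-0.1, -0.5, -0.3]
grip_width: 91.9
finger_force: 0.0
```

Emit:
jog_arm:
  targets:
    - {"xyz":[0.48,-0.16,0.0],"spin":-0.43}
    - {"xyz":[0.49,-0.14,0.0],"spin":-0.43}
    - {"xyz":[0.5,-0.12,0.0],"spin":-0.43}
    - {"xyz":[0.5,-0.1,0.0],"spin":-0.43}
    - {"xyz":[0.5,-0.08,0.0],"spin":-0.43}
    - {"xyz":[0.51,-0.06,0.0],"spin":-0.43}
    - {"xyz":[0.51,-0.04,0.0],"spin":-0.43}
    - {"xyz":[0.51,-0.01,0.0],"spin":-0.43}
    - {"xyz":[0.51,0.01,0.0],"spin":-0.43}
    - {"xyz":[0.51,0.03,0.0],"spin":-0.43}

```text
time: 2.6
tool_pos: [563.9, 197.1, 226.2]
tcp_rot: [-3.141, 0.001, 1.139]
contact_force: [0.4, -0.1, -0.3]
grip_width: 92.0
finger_force: 0.0
```

```bash
python3 - <<'E'
from h import *
plan([560.5,197,62],1.135,8)
E
```

```text
from [563.9 197.1 226.2] [-3.141e+00  1.000e-03  1.139e+00]
{"xyz":[-0.00,-0.00,0.26],"spin":0.01},{"xyz":[-0.00,-0.00,0.26],"spin":0.01},{"xyz":[-0.00,-0.00,0.26],"spin":0.01},{"xyz":[-0.00,-0.00,0.26],"spin":0.01},{"xyz":[-0.00,-0.00,0.26],"spin":0.01},{"xyz":[-0.00,-0.00,0.26],"spin":0.01},{"xyz":[-0.00,-0.00,0.26],"spin":0.01},{"xyz":[-0.00,-0.00,0.26],"spin":0.01}
```

Emit:
jog_arm:
  targets:
    - {"xyz":[-0.02,-0.04,0.26],"spin":0}
    - {"xyz":[0,0,0.26],"spin":0}
    - {"xyz":[0,0,0.26],"spin":0}
    - {"xyz":[0,0,0.26],"spin":0}
    - {"xyz":[0,0,0.26],"spin":0}
    - {"xyz":[0,0,0.26],"spin":0}
    - {"xyz":[0,0,0.26],"spin":0}
    - {"xyz":[0,0,0.24],"spin":0}
    - {"xyz":[0,0,0],"spin":0}
    - {"xyz":[0,0,0],"spin":0}

```text
time: 3.85
tool_pos: [560.3, 195.9, 62.4]
tcp_rot: [3.141, -0.0, 1.138]
contact_force: [-0.0, 0.4, -0.3]
grip_width: 91.8
finger_force: 0.0
```

Emit:
jog_arm:
  targets:
    - {"xyz":[0,0,0],"spin":0}
    - {"xyz":[0,0,0],"spin":0}
    - {"xyz":[0,0,0],"spin":0}
    - {"xyz":[0,0,0],"spin":0}
    - {"xyz":[0,0,0],"spin":0}
    - {"xyz":[0,0,0],"spin":0}
    - {"xyz":[0,0,0],"spin":0}
    - {"xyz":[0,0,0],"spin":0}
    - {"xyz":[0,0,0],"spin":0}
    - {"xyz":[0,0,0],"spin":0}
  gripper: 25

```text
time: 5.1
tool_pos: [559.9, 195.8, 61.9]
tcp_rot: [3.142, 0.0, 1.138]
contact_force: [-0.8, 0.4, -0.7]
grip_width: 22.8
finger_force: 0.0
```

Emit:
jog_arm:
  targets:
    - {"xyz":[0,0,0],"spin":0}
    - {"xyz":[0,0,0],"spin":0}
    - {"xyz":[0,0,0],"spin":0}
    - {"xyz":[0,0,0],"spin":0}
    - {"xyz":[0,0,0],"spin":0}
    - {"xyz":[0,0,0],"spin":0}
    - {"xyz":[0,0,0],"spin":0}
    - {"xyz":[0,0,0],"spin":0}
    - {"xyz":[0,0,0],"spin":0}
    - {"xyz":[0,0,0],"spin":0}
  gripper: 0

```text
time: 6.35
tool_pos: [562.5, 194.7, 61.9]
tcp_rot: [3.137, -0.001, 1.137]
contact_force: [8.8, -4.8, -5.4]
grip_width: 16.2
finger_force: 30.0
```

```bash
python3 - <<'E'
from h import *
o=bot.get_obs(); print(o['grip_width'],o['moment'],o['contact_force'],o['finger_force'])
im=bot.capture('scene'); crop('scene',230,170,100,75,8,'grip1',im)
E
```

```text
16.223519599446053 [-0.64417194 -1.19829556 -0.01284346] [ 8.77605539 -4.79856394 -5.42211249] 30.004190462641418
```

View pics/grip1.png

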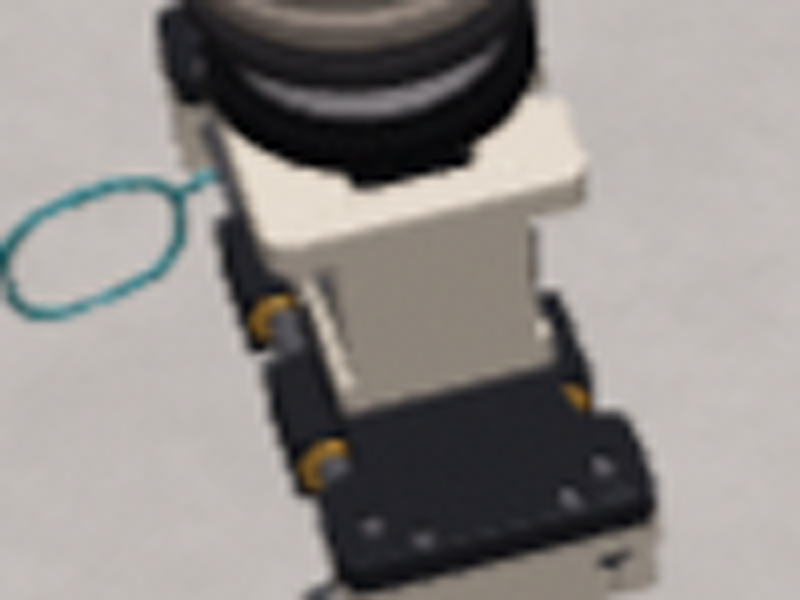

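The picture shows the gripper over the shaft; its fingers hide the flat. The width of 16.2 mm confirms one pad is seated on the flat. Now I turn by -1.087 rad, which is +10.87 units of spin.

Emit:
jog_arm:
  targets:
    - {"xyz":[0,0,0],"spin":0.7}
    - {"xyz":[0,0,0],"spin":0.7}
    - {"xyz":[0,0,0],"spin":0.7}
    - {"xyz":[0,0,0],"spin":0.7}
    - {"xyz":[0,0,0],"spin":0.7}
    - {"xyz":[0,0,0],"spin":0.7}
    - {"xyz":[0,0,0],"spin":0.7}
    - {"xyz":[0,0,0],"spin":0.7}
    - {"xyz":[0,0,0],"spin":0.7}
    - {"xyz":[0,0,0],"spin":0.7}

```text
time: 7.65
tool_pos: [560.6, 194.9, 61.9]
tcp_rot: [3.14, -0.0, 0.435]
contact_force: [2.1, -3.2, -0.8]
grip_width: 16.2
finger_force: 30.0
```

Emit:
jog_arm:
  targets:
    - {"xyz":[0,0,0],"spin":0.7}
    - {"xyz":[0,0,0],"spin":0.7}
    - {"xyz":[0,0,0],"spin":0.7}
    - {"xyz":[0,0,0],"spin":0.7}
    - {"xyz":[0,0,0],"spin":0.7}
    - {"xyz":[0,0,0],"spin":0.37}
    - {"xyz":[0,0,0],"spin":0}
    - {"xyz":[0,0,0],"spin":0}
    - {"xyz":[0,0,0],"spin":0}
    - {"xyz":[0,0,0],"spin":0}

```text
time: 8.9
tool_pos: [559.8, 195.6, 61.9]
tcp_rot: [3.141, 0.0, 0.051]
contact_force: [-2.9, -3.1, 2.8]
grip_width: 15.9
finger_force: 30.0
```

Emit:
jog_arm:
  targets:
    - {"xyz":[0,0,0],"spin":0}
    - {"xyz":[0,0,0],"spin":0}
    - {"xyz":[0,0,0],"spin":0}
    - {"xyz":[0,0,0],"spin":0}
    - {"xyz":[0,0,-0.2],"spin":0}
    - {"xyz":[0,0,-0.3],"spin":0}
    - {"xyz":[0,0,-0.3],"spin":0}
    - {"xyz":[0,0,-0.3],"spin":0}
    - {"xyz":[0,0,-0.3],"spin":0}
    - {"xyz":[0,0,0],"spin":0}
  gripper: 100

```text
time: 10.15
tool_pos: [561.2, 196.2, 176.8]
tcp_rot: [-3.141, -0.006, 0.051]
contact_force: [0.6, -0.3, -0.6]
grip_width: 91.6
finger_force: 0.0
```

```bash
python3 - <<'E'
from h import *
plan([483.3,-64.7,174],0.71,9)
E
```

```text
from [561.2 196.2 176.8] [-3.141 -0.006  0.051]
{"xyz":[-0.13,0.36,0.00],"spin":-0.73},{"xyz":[-0.15,0.35,0.00],"spin":-0.73},{"xyz":[-0.18,0.33,0.00],"spin":-0.73},{"xyz":[-0.20,0.32,0.00],"spin":-0.73},{"xyz":[-0.22,0.30,0.00],"spin":-0.73},{"xyz":[-0.25,0.29,0.00],"spin":-0.73},{"xyz":[-0.27,0.27,0.00],"spin":-0.73},{"xyz":[-0.28,0.25,0.00],"spin":-0.73},{"xyz":[-0.30,0.23,0.00],"spin":-0.73}
```

Emit:
jog_arm:
  targets:
    - {"xyz":[-0.13,0.36,0.0],"spin":-0.73}
    - {"xyz":[-0.15,0.35,0.0],"spin":-0.73}
    - {"xyz":[-0.18,0.33,0.0],"spin":-0.73}
    - {"xyz":[-0.2,0.32,0.0],"spin":-0.73}
    - {"xyz":[-0.22,0.3,0.0],"spin":-0.73}
    - {"xyz":[-0.25,0.29,0.0],"spin":-0.73}
    - {"xyz":[-0.27,0.27,0.0],"spin":-0.73}
    - {"xyz":[-0.28,0.25,0.0],"spin":-0.73}
    - {"xyz":[-0.3,0.23,0.0],"spin":-0.73}
    - {"xyz":[0,0,0],"spin":0}

```text
time: 11.4
tool_pos: [481.2, -66.6, 173.3]
tcp_rot: [-3.141, 0.001, 0.705]
contact_force: [0.0, 0.9, -0.0]
grip_width: 91.6
finger_force: 0.0
```

```bash
python3 - <<'E'
from h import *
im=bot.capture('scene')
z=cv2.resize(im[216:246,262:302],(400,300),interpolation=cv2.INTER_CUBIC)
t=bot.capture('top'); z2=cv2.resize(t[185:215,270:310],(400,300),interpolation=cv2.INTER_CUBIC)
cv2.imwrite('pics/flat.png',np.hstack([z2,z]))
plan([483.3,-64.7,3.5],0.71,8)
E
```

```text
from [481.7 -65.  173.5] [-3.141  0.     0.706]
{"xyz":[0.00,0.00,0.27],"spin":-0.01},{"xyz":[0.00,0.00,0.27],"spin":-0.01},{"xyz":[0.00,0.00,0.27],"spin":-0.01},{"xyz":[0.00,0.00,0.27],"spin":-0.01},{"xyz":[0.00,0.00,0.27],"spin":-0.01},{"xyz":[0.00,0.00,0.27],"spin":-0.01},{"xyz":[0.00,0.00,0.27],"spin":-0.01},{"xyz":[0.00,0.00,0.27],"spin":-0.01}
```

View pics/flat.png

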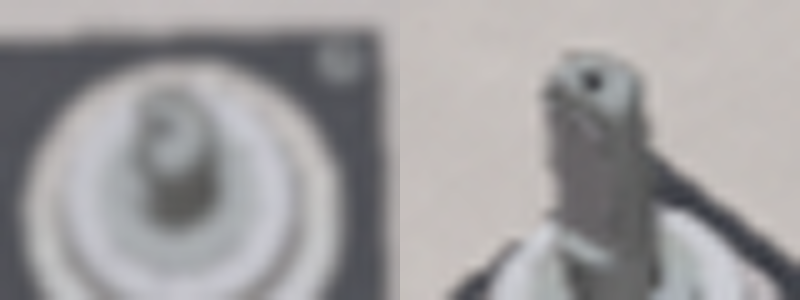

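The flat now faces the guide: the straight side of the shaft is on the left in the top view, around (135,120). Next I descend on the collar.

Emit:
jog_arm:
  targets:
    - {"xyz":[0.02,0.01,0.3],"spin":0}
    - {"xyz":[0,0,0.35],"spin":0}
    - {"xyz":[0,0,0.35],"spin":0}
    - {"xyz":[0,0,0.35],"spin":0}
    - {"xyz":[0,0,0.3],"spin":0}
    - {"xyz":[0,0,0.2],"spin":0}
    - {"xyz":[0,0,0.15],"spin":0}
    - {"xyz":[0,0,0.11],"spin":0}
    - {"xyz":[0,0,0],"spin":0}
    - {"xyz":[0,0,0],"spin":0}

```text
time: 12.75
tool_pos: [484.1, -64.9, 5.5]
tcp_rot: [3.141, -0.0, 0.708]
contact_force: [-0.3, -0.2, -0.1]
grip_width: 92.1
finger_force: 0.0
```

Emit:
jog_arm:
  targets:
    - {"xyz":[0,0,0],"spin":0}
    - {"xyz":[0,0,0],"spin":0}
    - {"xyz":[0,0,0],"spin":0}
    - {"xyz":[0,0,0],"spin":0}
    - {"xyz":[0,0,0],"spin":0}
    - {"xyz":[0,0,0],"spin":0}
    - {"xyz":[0,0,0],"spin":0}
    - {"xyz":[0,0,0],"spin":0}
    - {"xyz":[0,0,0],"spin":0}
    - {"xyz":[0,0,0],"spin":0}
  gripper: 0

```text
time: 14.0
tool_pos: [483.7, -64.9, 5.1]
tcp_rot: [3.141, 0.0, 0.708]
contact_force: [0.0, 0.1, 0.4]
grip_width: 44.5
finger_force: 30.0
```

The width of 44.5 mm is a little under 46, so I lift and check how the collar sits.

Emit:
jog_arm:
  targets:
    - {"xyz":[0,0,-0.1],"spin":0}
    - {"xyz":[0,0,-0.25],"spin":0}
    - {"xyz":[0,0,-0.35],"spin":0}
    - {"xyz":[0,0,-0.35],"spin":0}
    - {"xyz":[0,0,-0.35],"spin":0}
    - {"xyz":[0,0,-0.25],"spin":0}
    - {"xyz":[0,0,-0.1],"spin":0}
    - {"xyz":[0,0,0],"spin":0}
    - {"xyz":[0,0,0],"spin":0}
    - {"xyz":[0,0,0],"spin":0}

```text
time: 15.25
tool_pos: [483.2, -64.8, 144.3]
tcp_rot: [-3.14, 0.001, 0.708]
contact_force: [0.5, 0.5, -0.9]
grip_width: 44.5
finger_force: 30.0
```

```bash
python3 - <<'E'
from h import *
o=bot.get_obs(); print(o['tool_pos'],o['tcp_rot'],o['grip_width'],o['contact_force'],o['moment'])
p=o['tool_pos']
im=bot.capture('scene'); u=proj('scene',p).astype(int); v=proj('top',p).astype(int); t=bot.capture('top'); print(u,v)
f=lambda i,c:cv2.resize(i[c[1]-30:c[1]+20,c[0]-25:c[0]+25],(400,400),interpolation=cv2.INTER_CUBIC)
cv2.imwrite('pics/hold.png',np.hstack([f(t,v),f(im,u)]))
E
```

```text
[483.23453149 -64.7580946  144.31047539] [-3.14028870e+00  9.19356939e-04  7.07746587e-01] 44.50911399917326 [ 0.54252014  0.5328029  -0.87828745] [-0.0465321  -0.046007    0.00760568]
[402 165] [416 235]
```

View pics/hold.png

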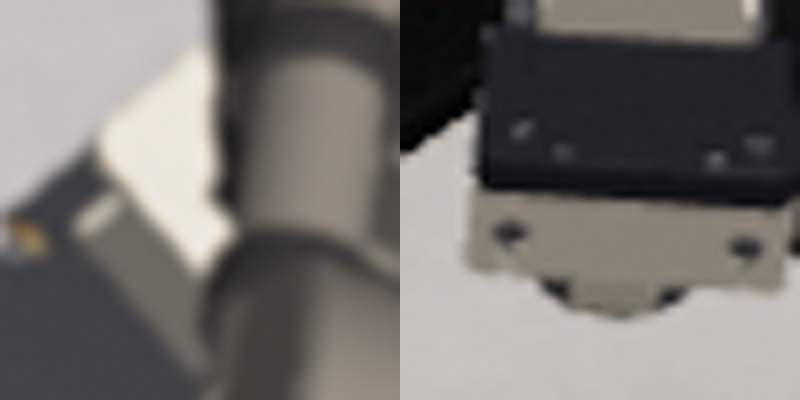

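```bash
python3 - <<'E'
from h import *
plan([561.6,197.3,144],1.618,10)
E
```

```text
from [483.4 -64.8 144.5] [-3.141e+00  1.000e-03  7.080e-01]
{"xyz":[0.29,-0.19,0.00],"spin":-0.91},{"xyz":[0.30,-0.16,0.00],"spin":-0.91},{"xyz":[0.32,-0.13,0.00],"spin":-0.91},{"xyz":[0.33,-0.10,0.00],"spin":-0.91},{"xyz":[0.33,-0.07,0.00],"spin":-0.91},{"xyz":[0.34,-0.04,0.00],"spin":-0.91},{"xyz":[0.34,-0.01,0.00],"spin":-0.91},{"xyz":[0.34,0.02,0.00],"spin":-0.91},{"xyz":[0.34,0.05,0.00],"spin":-0.91},{"xyz":[0.33,0.08,0.00],"spin":-0.91}
```

Emit:
jog_arm:
  targets:
    - {"xyz":[0.29,-0.19,0.0],"spin":-0.91}
    - {"xyz":[0.3,-0.16,0.0],"spin":-0.91}
    - {"xyz":[0.32,-0.13,0.0],"spin":-0.91}
    - {"xyz":[0.33,-0.1,0.0],"spin":-0.91}
    - {"xyz":[0.33,-0.07,0.0],"spin":-0.91}
    - {"xyz":[0.34,-0.04,0.0],"spin":-0.91}
    - {"xyz":[0.34,-0.01,0.0],"spin":-0.91}
    - {"xyz":[0.34,0.02,0.0],"spin":-0.91}
    - {"xyz":[0.34,0.05,0.0],"spin":-0.91}
    - {"xyz":[0.33,0.08,0.0],"spin":-0.91}

```text
time: 16.6
tool_pos: [561.2, 198.4, 144.6]
tcp_rot: [-3.141, 0.0, 1.621]
contact_force: [-0.2, 0.2, -1.3]
grip_width: 44.9
finger_force: 30.0
```

Emit:
jog_arm:
  targets:
    - {"xyz":[0,0,0],"spin":0}
    - {"xyz":[0,0,0],"spin":0}
    - {"xyz":[0,0,0],"spin":0}
    - {"xyz":[0,0,0],"spin":0}
    - {"xyz":[0,0,0],"spin":0}
    - {"xyz":[0,0,0],"spin":0}
    - {"xyz":[0,0,0],"spin":0}
    - {"xyz":[0,0,0],"spin":0}
    - {"xyz":[0,0,0],"spin":0}
    - {"xyz":[0,0,0],"spin":0}

```text
time: 17.85
tool_pos: [561.1, 197.6, 145.1]
tcp_rot: [-3.142, 0.0, 1.618]
contact_force: [0.1, -0.3, -1.3]
grip_width: 44.4
finger_force: 30.0
```

```bash
python3 - <<'E'
from h import *
o=bot.get_obs(); print(o['tool_pos'],o['tcp_rot'],o['grip_width'])
p=o['tool_pos']
im=bot.capture('scene'); u=proj('scene',p).astype(int); v=proj('top',p).astype(int); t=bot.capture('top'); print(u,v)
f=lambda i,c:cv2.resize(i[c[1]-20:c[1]+30,c[0]-25:c[0]+25],(400,400),interpolation=cv2.INTER_CUBIC)
cv2.imwrite('pics/over.png',np.hstack([f(t,v),f(im,u)]))
yaw=o['tcp_rot'][2]
for y in(yaw-1.568,):
    d=np.array([-np.sin(y),np.cos(y)]); z=p[2]-5+12
    print('pred screw end',proj('scene',[*(p[:2]+27*d),z]), 'sideways 1mm',proj('scene',[*(p[:2]+28*d),z]),'rot.1',proj('scene',[p[0]-27*np.sin(y+.1),p[1]+27*np.cos(y+.1),z]))
    print('shaft base',proj('scene',[561.6,197.6,50]),proj('scene',[p[0],p[1],p[2]-5]))
E
```

```text
[561.14044944 197.58480668 145.07271714] [-3.14154862e+00  8.38634371e-05  1.61784562e+00] 44.442140581708976
[278 209] [285 193]
pred screw end [267.73577894 214.97078538] sideways 1mm [267.33446016 215.25781977] rot.1 [268.75407359 215.66518636]
shaft base [282.61515703 241.82119901] [278.98163264 211.64475495]
```

View pics/over.png

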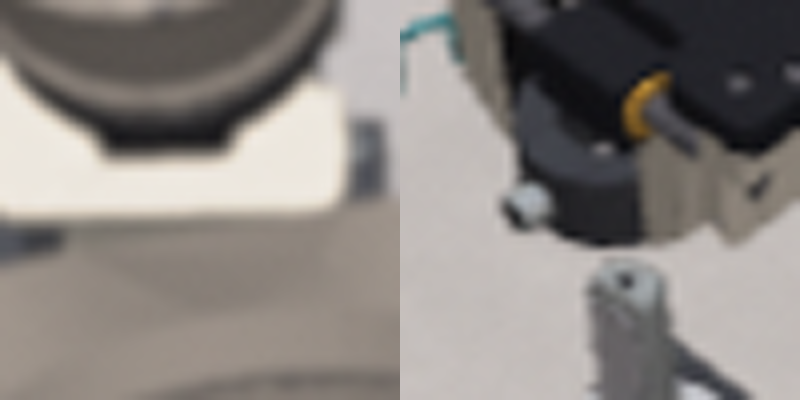

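The screw head at (268.5,214.5) and the shaft top at (281.7,223.4) match the predicted pose: the collar is over the shaft with its screw towards the guide. I lower it in stages.

Emit:
jog_arm:
  targets:
    - {"xyz":[0,0.005,0.1],"spin":0}
    - {"xyz":[0,0,0.15],"spin":0}
    - {"xyz":[0,0,0.1],"spin":0}
    - {"xyz":[0,0,0.05],"spin":0}
    - {"xyz":[0,0,0.03],"spin":0}
    - {"xyz":[0,0,0.03],"spin":0}
    - {"xyz":[0,0,0.03],"spin":0}
    - {"xyz":[0,0,0.03],"spin":0}
    - {"xyz":[0,0,0],"spin":0}
    - {"xyz":[0,0,0],"spin":0}

```text
time: 19.2
tool_pos: [561.6, 197.6, 103.6]
tcp_rot: [3.141, 0.0, 1.618]
contact_force: [-0.1, -0.1, -1.6]
grip_width: 44.5
finger_force: 30.0
```

Emit:
jog_arm:
  targets:
    - {"xyz":[0,0,0.03],"spin":0}
    - {"xyz":[0,0,0.03],"spin":0}
    - {"xyz":[0,0,0.03],"spin":0}
    - {"xyz":[0,0,0.03],"spin":0}
    - {"xyz":[0,0,0.03],"spin":0}
    - {"xyz":[0,0,0.03],"spin":0}
    - {"xyz":[0,0,0],"spin":0}
    - {"xyz":[0,0,0],"spin":0}
    - {"xyz":[0,0,0],"spin":0}
    - {"xyz":[0,0,0],"spin":0}

```text
time: 20.45
tool_pos: [561.6, 197.6, 89.2]
tcp_rot: [3.141, 0.0, 1.618]
contact_force: [-0.8, -0.8, -1.4]
grip_width: 44.5
finger_force: 30.0
```

Emit:
jog_arm:
  targets:
    - {"xyz":[0,0,0.03],"spin":0}
    - {"xyz":[0,0,0.03],"spin":0}
    - {"xyz":[0,0,0.03],"spin":0}
    - {"xyz":[0,0,0.03],"spin":0}
    - {"xyz":[0,0,0.03],"spin":0}
    - {"xyz":[0,0,0.03],"spin":0}
    - {"xyz":[0,0,0.02],"spin":0}
    - {"xyz":[0,0,0],"spin":0}
    - {"xyz":[0,0,0],"spin":0}
    - {"xyz":[0,0,0],"spin":0}

```text
time: 21.7
tool_pos: [561.6, 197.6, 73.2]
tcp_rot: [3.141, 0.0, 1.618]
contact_force: [-0.4, -0.0, -1.4]
grip_width: 44.5
finger_force: 30.0
```

```bash
python3 - <<'E'
from h import *
o=bot.get_obs(); print(o['tool_pos'],o['tcp_rot'],o['grip_width'],o['contact_force'],o['moment'])
im=bot.capture('scene'); crop('scene',232,200,80,60,10,'fin',im)
print([proj('scene',p).round(1) for p in ([557.5,277.3,80],[560.1,228.3,80],[560.3,224.3,80],[557.3,282,96])])
E
```

```text
[561.63193396 197.56326922  73.17898911] [3.14139666e+00 9.48103459e-05 1.61781268e+00] 44.46617234776455 [-0.35387332 -0.00765468 -1.41348252] [-0.01090147 -0.14733705 -0.03924413]
[array([250.8, 255. ]), array([269.8, 240.7]), array([271.4, 239.6]), array([247.9, 251.1])]
```

View pics/fin.png

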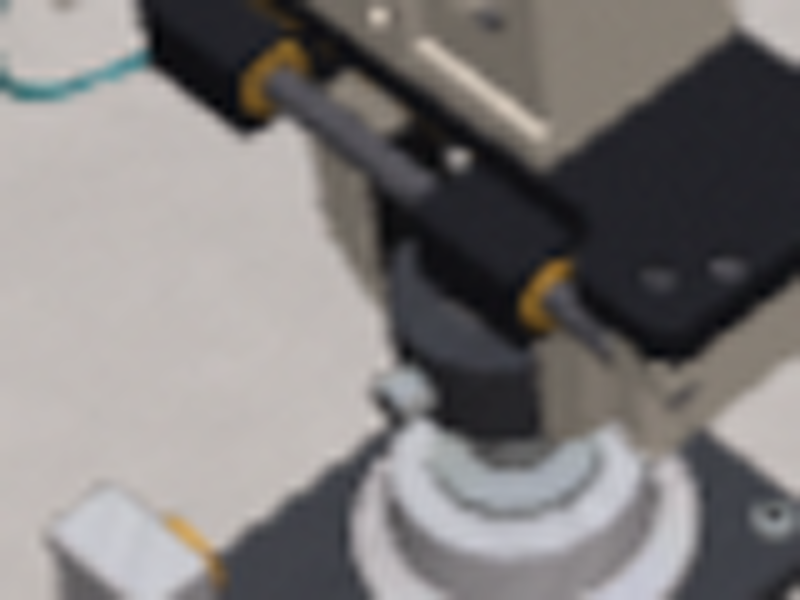

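The screw head at about px (272,239) and the bush mouth at about (251,254.5) both sit within about 1 px of the prediction for a screw level with the guide and pointing at it. The collar is still gripped at 30 N, so I hand in.

```bash
python3 -c "
from plant import bot
print(bot.close_job())"
```

```text
the job is handed in; nothing more can be done
None
```

I turned the shaft so its flat faces the guide, lowered the collar over it with the screw on the flat and pointing at the guide at 80 mm height, and handed in at about 22 s with the collar still gripped; the verdict was not shown, and the screw direction is good to about 0.05 rad.

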